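# Unlock the tape roll and slide it off its leaning spindle

## Robot

A 7-joint arm with a two-finger parallel gripper is mounted at the origin on the work surface. World frame = base frame: x ahead of the robot, y to its left, z up, the work surface at z = 0. Lengths are in m, angles in degrees, forces in N, time in s.
With the tool pointing down it reaches from about 0.425 to 0.875 m from the base axis. Payload 4.7 kg.
Tool frame: the origin (TCP) lies between the finger pads; the fingertips stand env.tip_reach ahead of it and the grasp point (between the pads) lies 2 mm behind it (env.tip_reach is the distance from the TCP to the fingertips, in m); z points along the fingers, y is the line along which they close (so a half turn about z gives the same grasp; the last joint's range is limited). The gripper opens to 87 mm and grips with 3 to 60 N. Pads are 19 mm wide; open, the fingers measure 117 mm over their backs; the gripper's body (75 mm by 190 mm) begins 51 mm behind the grasp point.
Start: joints at [-72.015, 18.392, -4.016, 83.108, 1.295, 78.541, -3.26], TCP at [0.192, 0.621, 0.24] pointing down, gripper open.
Joint ranges: [-163.93, 163.93], [-17.29, 119.83], [-79.2, 71.16], [3.27, 140.29], [-89.18, 269.18], [5.43, 117.66], [-154.24, 154.24]. Speed limits (degrees/s): [147.25, 147.25, 180, 180, 180, 180, 180].

## Interface

Orientations are given as [roll, pitch, yaw] about the fixed x, y, z axes, in that order (R = Rz(yaw) Ry(pitch) Rx(roll)).
In Python, from cell import env gives the robot as it stands.
- The arm moves only by the shell command python3 steer.py 'ROWS' [FORCE]. ROWS is rows parted by semicolons, their numbers by spaces, 1 to 8 of them, each of 5 numbers: dx, dy, dz in m, then a turn about the tool's z in degrees, then the finger opening in m; each row is the pose to reach, as a shift and turn from the pose commanded when the command began, along the tool's axes at that moment; what a row does not reach only later rows make up. A row lasts 1/12 s, in which the tool goes at most 0.0417 m and 7.16 degrees, less where a joint would pass 70% of its speed; a pose out of reach is approached as far as the arm can. The fingers move at their own pace and stop on an object; FORCE is the grip in N (left out, the last holds). Time passes only in rows, so rows that do not move let the fingers close. It prints the time, the measured TCP pose, the force, the opening and the grip force at its end.
- env.get_obs(): the state, without advancing time (a new reading comes with each control period).
- env.read_camera(name): name is "scene" or "top" or "wrist"; returns a dict with "color" (420x560x3 uint8, blue, green, red), "fx", "fy", "cx", "cy" (pixels), "world_from_camera" (4x4, takes a point from camera to world coordinates). Camera axes: x right, y down, z forward; pixel columns grow to the right and rows downward; lengths in m; the calibration is good to about 2 mm. The wrist camera is an equidistant fisheye: a pixel r from the principal point sees the ray r / f radians off the axis. A picture is of the moment at which its call begins. There is no depth.
- env.sign_off(): hands the job in; it is judged then, once.
The state is a dict: "time_s": time; "qpos": joint angles; "joint_velocities": joint speeds; "effort": joint torques, N m; "tool_pos": TCP position; "tool_rot": TCP orientation; "force": force on the tool from outside, world axes, zero at the start; "wrist_torque": the same for the moment, N m; "grip_width": finger opening in m; "grasp_force": force on a finger pad.
Only numpy, scipy, OpenCV 4.12 (cv2) and the standard library are available. Lean on these libraries where they do the work, as an engineer would, in place of code of your own. Each camera call takes 0.05 s, during which the arm holds its last target. There are 200 camera calls.

## Task

Take the roll of masking tape off the leaning spindle and lay it flat in the shallow tray. A pin near the spindle's end keeps the roll on: feel with a light pull while turning the roll until one of its hub slots lets the pin through, slide it off along the spindle without forcing it, then lower it gently to the tray's floor before letting go. Leave the jar, nippers and part frame where they are.

Things in the scene. Friction and masses are not known exactly. Their poses are not given: they have to be found in the camera images.
- tape: Loose roll of beige masking tape on a white plastic hub, 0.08 to 0.15 kg: a ring of 56 mm outer diameter, 30 mm long along its z axis, origin at its centre. Bore 28 mm. Four slots, each 10 mm wide and reaching out to 42 mm diameter, run the whole length of the bore at its +x, +y, -x and -y sides. It starts on the spindle, lying on the seat disc; bore clearance 2 mm all round.
- holder: Grey tape holder fixed to the bench. Its steel spindle (24 mm diameter, 48 mm long) leans 32 degrees from vertical, its end towards the robot within 0.3 rad of -x. Origin on the spindle axis at the upper face of the seat disc (52 mm diameter), 85 mm above the bench; z along the spindle to its end, y level. Below: 28 mm stem, block, bench plate 130 x 100 x 12 mm.
- spindle_end (a point): Middle of the spindle's free end. 9 mm below it a 6 mm pin sticks out of one side, to 18.5 mm from the axis. The roll rises only about 6 mm until a slot is in line with the pin within some 7 degrees. Where round the spindle the pin points is not reported and varies, at first 15 degrees or more from every slot: turn the roll 15 to 75 degrees, either way. Over 70 N is forcing.
- tray: Shallow square aluminium tray fixed to the bench, 132 x 132 mm outside, 16 mm high, walls and floor 4 mm thick, empty. Origin at the centre of its underside, z up; the inner floor is at z = 4 mm and 124 x 124 mm.
- jar: Small paint jar with black cap, 34 mm diameter, 55 mm high, loose bystander; origin at the centre of its underside.
- nippers: Pair of sprue nippers with black handles lying flat, about 130 x 56 x 12 mm, long along its x axis, loose bystander; origin at its middle on the bench.
- frame: Dark olive plastic part frame (sprue) lying flat, about 208 x 68 mm with 8 mm bars, two small domed wheels still on it (21 mm high), long along its x axis, loose bystander; origin at its middle on the bench.

How it is judged (in metres and radians):
On the way, in this order (a step that is already met when the one before it is completed fails the run):
1. the gripped roll has been slid clear of the spindle's end (z of tape in the frame of holder above 0.065 m and contact force between the fingers and tape above 1 N), for 0.1 s.
2. the roll, still gripped, is down in the tray, its underside within 10 mm of the tray's floor (x of tape in the frame of tray between -0.038 and 0.038 m and y of tape in the frame of tray between -0.038 and 0.038 m and z of tape in the frame of tray below 0.029 m and contact force between the fingers and tape above 1 N), for 0.1 s.
At the end, for the whole second after the job is handed in: The roll lies flat (within 0.1 rad) at rest on the tray's floor, inside its rim: its centre within 38 mm of the tray's middle along each tray axis, its centre 14 to 23 mm above the tray's underside (x of tape in the frame of tray between -0.038 and 0.038 m and y of tape in the frame of tray between -0.038 and 0.038 m and z of tape in the frame of tray between 0.014 and 0.023 m and (angle between tape's own z axis and vertical below 0.1 rad or angle between tape's own z axis and vertical above 3.04 rad) and linear speed of tape below 0.02 m/s); the robot touches nothing.
It fails at once if the roll, raised off its seat, is forced against the pin or spindle with more than 70 N (contact force between tape and holder above 70 N and z of tape in the frame of holder above 0.018 m).
It fails at once if the roll is dropped or pressed into the tray with more than 70 N (contact force between tape and tray above 70 N).
It fails at once if the jar, nippers or part frame is pushed more than 20 mm or the jar is tipped over (distance of any of frame, jar, nippers from where it was at the start of the episode above 0.02 m or angle between jar's own z axis and vertical above 0.5 rad).
It also fails if it takes over 45 s, if anything falls off the work surface, if the arm or the gripper's body presses on something with over 40 N, if the wrist force passes 120 N, or if a joint passes its speed limit or range.

## Working session

There is one attempt and no reset: what is moved stays moved. The work goes in short steps, Python scripts to look and compute and a shell command to move; the robot and the scene stay as the last step left them, time stands still between calls to the robot, and variables do not carry over. Pictures are saved under pics/ and viewed, at most 11 in all, crops included, and the job is handed in when it is done.

```bash
ls; mkdir -p pics; python3 - <<'E'
from cell import env
import cv2,numpy as np
for n in("scene","top"):
    c=env.read_camera(n);cv2.imwrite(f"pics/{n}0.png",c["color"]);np.savez(f"/tmp/{n}0.npz",**c)
    print(n,c["fx"],c["fy"],c["cx"],c["cy"]);print(np.round(c["world_from_camera"],3))
print(env.tip_reach,env.get_obs())
E
```

```text
cell.py
pics
steer.py
scene 480.69549570220056 480.69549570220056 280.6255379997743 214.33074847901395
[[-0.104  0.751 -0.652  1.117]
 [ 0.994  0.091 -0.054  0.06 ]
 [ 0.019 -0.654 -0.756  0.693]
 [ 0.     0.     0.     1.   ]]
top 498.74739371692857 498.74739371692857 280.9392329327508 206.41296063770852
[[-0.02  -0.976  0.216  0.432]
 [-1.     0.018 -0.009 -0.012]
 [ 0.005 -0.217 -0.976  0.945]
 [ 0.     0.     0.     1.   ]]
0.017 {'time_s': 0.1, 'qpos': array([-72.01464595,  18.43664957,  -4.01482111,  83.1671099 ,
         1.29580842,  78.54128154,  -3.26109651]), 'joint_velocities': array([ 0.06416476, -0.06151322,  0.00203616, -0.23263162, -0.04223644,
       -0.02889435,  0.00084724]), 'effort': array([-1.18050102e-03, -4.92574561e+01, -4.06463323e-01, -3.13394880e+01,
       -6.41904655e-02,  3.95370182e-02,  7.61593446e-05]), 'tool_pos': array([0.19188738, 0.62054678, 0.23855698]), 'tool_rot': array([-1.79900233e+02,  6.43500150e-03,  1.62822619e+02]), 'force': array([-0.39186961, -0.62782069,  0.9109348 ]), 'wrist_torque': array([ 0.0562683 ,  0.03478412, -0.00530544]), 'grasp_force': 0.0, 'grip_width': 0.0868521279739673}
```

View pics/scene0.png

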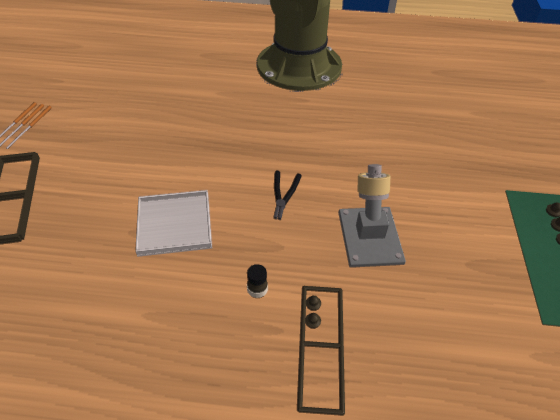

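View pics/top0.png

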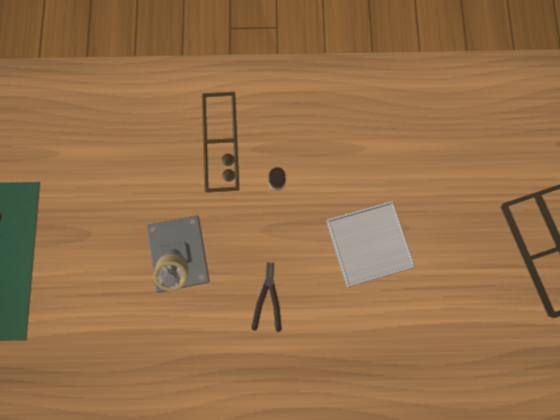

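Scene view: holder with tape at about (374,185), tray (174,222), jar (258,282), nippers (285,195), frame (322,350). Top view: tape at (170,271), holder plate (178,253), tray (370,244), nippers (268,297). Next I zoom in and measure.

```bash
cat > h.py <<'E'
import numpy as np,cv2
from cell import env
def load(n): return dict(np.load(f"/tmp/{n}.npz"))
def ray(c,u,v):
    d=np.array([(u-c["cx"])/c["fx"],(v-c["cy"])/c["fy"],1.]);T=c["world_from_camera"]
    d=T[:3,:3]@d;return T[:3,3],d/np.linalg.norm(d)
def onz(c,u,v,z):
    o,d=ray(c,u,v);return o+d*(z-o[2])/d[2]
def tri(c1,p1,c2,p2):
    o1,d1=ray(c1,*p1);o2,d2=ray(c2,*p2)
    s=np.linalg.lstsq(np.c_[d1,-d2],o2-o1,rcond=None)[0]
    a,b=o1+s[0]*d1,o2+s[1]*d2;return (a+b)/2,np.linalg.norm(a-b)
def proj(c,P):
    T=c["world_from_camera"];p=T[:3,:3].T@(np.asarray(P)-T[:3,3])
    return np.array([c["cx"]+c["fx"]*p[0]/p[2],c["cy"]+c["fy"]*p[1]/p[2]])
E
python3 - <<'E'
from h import *
s,t=load("scene0"),load("top0")
a=cv2.resize(s["color"][150:275,325:415],None,fx=4.4,fy=4.4,interpolation=cv2.INTER_CUBIC)
b=cv2.resize(t["color"][208:300,138:222],None,fx=4.7,fy=5.98*0+4.7,interpolation=cv2.INTER_CUBIC)
H=max(a.shape[0],b.shape[0]);pad=lambda x:cv2.copyMakeBorder(x,0,H-x.shape[0],0,0,0)
cv2.imwrite("pics/zoom0.png",np.hstack([pad(a),pad(b)]));print(a.shape,b.shape)
# tray in top view: contour of bright low-sat
hsv=cv2.cvtColor(t["color"],cv2.COLOR_BGR2HSV)
m=((hsv[...,1]<70)&(hsv[...,2]>110)).astype(np.uint8);m[:,:300]=0;m[:,440:]=0;m[:180]=0;m[310:]=0
m=cv2.morphologyEx(m,cv2.MORPH_CLOSE,np.ones((5,5)))
k=max(cv2.findContours(m,0,2)[0],key=cv2.contourArea);r=cv2.minAreaRect(k);bx=cv2.boxPoints(r)
q=np.array([onz(t,*p,0.016) for p in bx]);print("tray",r,q.round(4),q.mean(0),np.linalg.norm(np.roll(q,-1,0)-q,axis=1))
# plate
m=((hsv[...,1]<60)&(hsv[...,2]<170)).astype(np.uint8);m[:,:138]=0;m[:,222:]=0;m[:205]=0;m[305:]=0
k=max(cv2.findContours(m,0,2)[0],key=cv2.contourArea);r=cv2.minAreaRect(k);bx=cv2.boxPoints(r)
q=np.array([onz(t,*p,0.012) for p in bx]);print("plate",r,q.round(4),q.mean(0),np.linalg.norm(np.roll(q,-1,0)-q,axis=1))
for n,c,(x0,x1,y0,y1) in(("scene",s,(325,415,150,275)),("top",t,(138,222,208,300))):
    h=cv2.cvtColor(c["color"],cv2.COLOR_BGR2HSV);R=h[y0:y1,x0:x1]
    print(n,h[185,374] if n=="scene" else h[286,170])
E
```

```text
(550, 396, 3) (432, 395, 3)
tray ((369.8243408203125, 243.0540771484375), (71.4628677368164, 71.38934326171875), 72.89727020263672) [[ 0.6113 -0.1045  0.016 ]
 [ 0.6498 -0.2369  0.016 ]
 [ 0.5186 -0.2671  0.016 ]
 [ 0.4825 -0.1382  0.016 ]] [ 0.56554956 -0.18666293  0.016     ] [0.13792219 0.1346466  0.13383623 0.13317265]
plate ((177.0946044921875, 253.0675811767578), (67.89678192138672, 52.77207565307617), 80.53767395019531) [[0.6099 0.2368 0.012 ]
 [0.6248 0.1383 0.012 ]
 [0.4978 0.1156 0.012 ]
 [0.4838 0.2114 0.012 ]] [0.55405051 0.17553103 0.012     ] [0.09959117 0.12904191 0.09676212 0.12860215]
scene [ 19 110 139]
top [ 17  48 123]
```

View pics/zoom0.png

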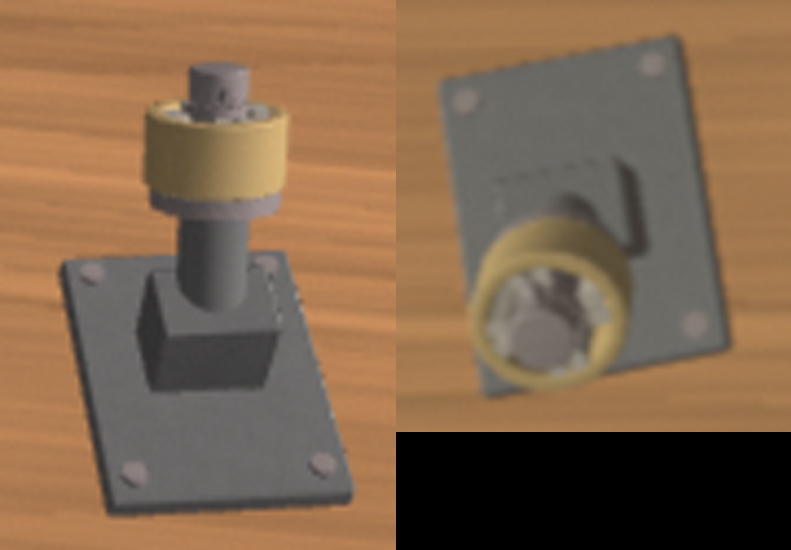

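Zoom: spindle end is at zoom (219,70) in the scene view and (541,340) in the top view. The plate edges put the lean azimuth near 190°. I triangulate the spindle end and check it against the known geometry.

```bash
python3 - <<'E'
from h import *
s,t=load("scene0"),load("top0")
ps=(325+219/4.4-.4,150+70/4.4-.4);pt=(138+145/4.7-.4,208+340/4.7-.4)
E,e=tri(s,ps,t,pt);print("end",E,e,"expected z",.085+.048*np.cos(np.radians(32)))
for psi in(8,10,12):
    c=np.radians(psi);a=np.array([-np.sin(np.radians(32))*np.cos(c),-np.sin(np.radians(32))*np.sin(c),np.cos(np.radians(32))])
    T=E-a*.033;O=E-a*.048
    print(psi,"tape",T,"origin",O,"axis at z=.012",O-a*(O[2]-.012)/a[2],proj(s,T),proj(t,T))
# beige mask centroid
for n,c,(x0,x1,y0,y1) in(("scene",s,(325,415,165,205)),("top",t,(150,190,248,295))):
    h=cv2.cvtColor(c["color"],cv2.COLOR_BGR2HSV)[y0:y1,x0:x1]
    m=((h[...,0]>17)&(h[...,0]<30)&(h[...,1]>70)).astype(np.uint8)
    k=max(cv2.findContours(m,0,2)[0],key=cv2.contourArea);x,y,w,hh=cv2.boundingRect(k);print(n,x+x0,y+y0,w,hh)
E
```

```text
end [0.49497237 0.16729026 0.12246927] 0.0020530281237606516 expected z 0.12570630861550847
8 tape [0.51228952 0.16972403 0.09448368] origin [0.52016095 0.17083029 0.08176296] axis at z=.012 [0.56332945 0.17689722 0.012     ] [372.73930113 184.15383613] [170.23775341 270.89256439]
10 tape [0.51219403 0.17032691 0.09448368] origin [0.52002206 0.1717072  0.08176296] axis at z=.012 [0.56295253 0.179277   0.012     ] [373.08453306 184.14531636] [169.8800787  270.95606129]
12 tape [0.51207756 0.17092608 0.09448368] origin [0.51985265 0.17257873 0.08176296] axis at z=.012 [0.56249278 0.18164217 0.012     ] [373.42735633 184.12809275] [169.52421616 271.03194133]
scene 359 173 31 22
top 154 254 34 37
```

```bash
cat >> h.py <<'E'
from scipy.spatial.transform import Rotation as Ro
def tool():
    o=env.get_obs();return o,Ro.from_euler("xyz",o["tool_rot"],degrees=True).as_matrix(),np.array(o["tool_pos"])
def delta(P,yaw=None):
    "tool-axes shift to TCP target P, turn about tool z"
    o,R,p=tool();d=R.T@(np.asarray(P)-p);tz=0
    if yaw is not None: tz=-((yaw-o["tool_rot"][2]+180)%360-180)
    print("t",round(o["time_s"],2),"pos",p.round(4),"rot",o["tool_rot"].round(2),"-> shift",d.round(4),"turn",round(tz,2))
E
python3 - <<'E'
from h import *
c=env.read_camera("wrist");o,R,p=tool();T=c["world_from_camera"]
print("cam in tool",R.T@(T[:3,3]-p),(R.T@T[:3,:3]).round(3),c["fx"],c["cx"],c["cy"])
delta((.512,.170,.25),-170)
E
```

```text
cam in tool [ 0.0679124  -0.00027801 -0.14436913] [[ 0.001 -0.968 -0.249]
 [ 1.     0.     0.001]
 [-0.001 -0.249  0.968]] 325.19226210127806 279.92944216258786 211.60536687212854
t 0.15 pos [0.1919 0.6206 0.2387] rot [-179.91    0.    162.82] -> shift [-0.4389 -0.336  -0.0108] turn -27.18
```

```bash
R='-0.439 -0.336 -0.011 -27 0.087'; python3 steer.py '-0.439 -0.336 -0.011 -27 0.087;-0.439 -0.336 -0.011 -27 0.087;-0.439 -0.336 -0.011 -27 0.087;-0.439 -0.336 -0.011 -27 0.087;-0.439 -0.336 -0.011 -27 0.087;-0.439 -0.336 -0.011 -27 0.087;-0.439 -0.336 -0.011 -27 0.087;-0.439 -0.336 -0.011 -27 0.087'; python3 -c "
from h import *
delta((.512,.170,.25),-170)"
```

```text
time_s: 0.82
tool_pos: [0.3851, 0.3482, 0.2461]
tool_rot: [180.0, 0.0, -170.2]
force: [1.9, 0.2, -0.4]
grip_width: 0.0871
grasp_force: 0.0
t 0.82 pos [0.3851 0.3482 0.2461] rot [ 179.99    0.   -170.17] -> shift [-0.0946 -0.1972 -0.0039] turn -0.17
```

```bash
python3 steer.py '-0.094 -0.197 -0.004 0 0.087;-0.094 -0.197 -0.004 0 0.087;-0.094 -0.197 -0.004 0 0.087;-0.094 -0.197 -0.004 0 0.087;-0.094 -0.197 -0.004 0 0.087;-0.094 -0.197 -0.004 0 0.087;-0.094 -0.197 -0.004 0 0.087;-0.094 -0.197 -0.004 0 0.087'; python3 - <<'E'
from h import *
delta((.512,.170,.25),-170)
c=env.read_camera("wrist");np.savez("/tmp/w1.npz",**c);cv2.imwrite("pics/w1.png",c["color"])
T=c["world_from_camera"];p=T[:3,:3].T@(np.array([.495,.167,.1257])-T[:3,3]);th=np.arctan2(np.hypot(*p[:2]),p[2]);print(c["cx"]+c["fx"]*th*p[0]/np.hypot(*p[:2]),c["cy"]+c["fx"]*th*p[1]/np.hypot(*p[:2]))
E
```

```text
time_s: 1.48
tool_pos: [0.5105, 0.1721, 0.2499]
tool_rot: [180.0, -0.0, -170.3]
force: [0.1, 0.4, -0.5]
grip_width: 0.0873
grasp_force: 0.0
t 1.48 pos [0.5105 0.1721 0.2499] rot [ 1.7996e+02 -5.0000e-02 -1.7026e+02] -> shift [-0.0012 -0.0023 -0.0001] turn -0.26
276.94743995558775 191.77020166728
```

View pics/w1.png

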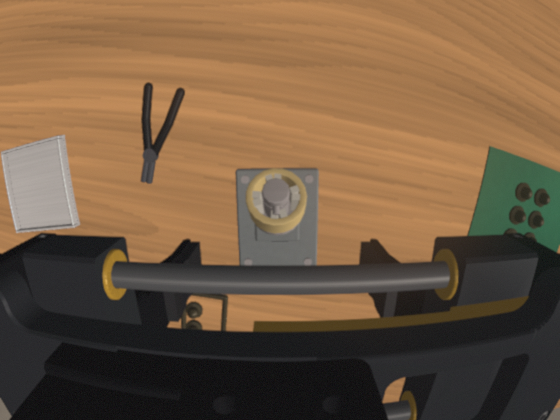

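The wrist view looks nearly along the spindle, with the spindle end at (276,192) where predicted, the roll around (276,199), and the nippers (160,130) and tray (40,185) clear. I crop to find the slots and pin.

```bash
python3 - <<'E'
from h import *
c=load("w1")["color"]
cv2.imwrite("pics/w1z.png",cv2.resize(c[162:242,232:322],None,fx=7,fy=7,interpolation=cv2.INTER_CUBIC))
E
```

```text
(no output)
```

View pics/w1z.png

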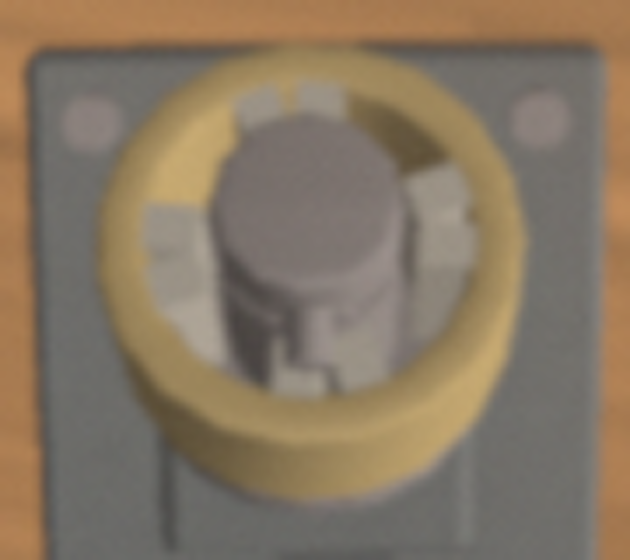

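Slots sit at about 45° diagonals (upper right and upper left openings), and something pin-like points down the picture near (310,340). I descend around the roll with open fingers and look from close.

```bash
python3 steer.py '-0.001 -0.002 0.04 0 0.087;-0.001 -0.002 0.08 0 0.087;-0.001 -0.002 0.11 0 0.087;-0.001 -0.002 0.13 0 0.087;-0.001 -0.002 0.146 0 0.087;-0.001 -0.002 0.146 0 0.087;-0.001 -0.002 0.146 0 0.087'; python3 - <<'E'
from h import *
delta((.512,.170,.104),-170)
c=env.read_camera("wrist");np.savez("/tmp/w2.npz",**c)
cv2.imwrite("pics/w2.png",cv2.resize(c["color"][110:310,150:410],None,fx=3,fy=3,interpolation=cv2.INTER_CUBIC))
T=c["world_from_camera"]
for P in((.495,.167,.1257),(.512,.170,.0977),(.504,.1686,.1104)):
  p=T[:3,:3].T@(np.array(P)-T[:3,3]);th=np.arctan2(np.hypot(*p[:2]),p[2]);print(c["cx"]+c["fx"]*th*p[0]/np.hypot(*p[:2]),c["cy"]+c["fx"]*th*p[1]/np.hypot(*p[:2]))
E
```

```text
time_s: 2.12
tool_pos: [0.5106, 0.172, 0.1036]
tool_rot: [180.0, -0.1, -170.0]
force: [0.6, -0.0, 0.5]
grip_width: 0.0868
grasp_force: 0.0
t 2.12 pos [0.5106 0.172  0.1036] rot [ 1.7999e+02 -1.2000e-01 -1.7000e+02] -> shift [-0.0011 -0.0022 -0.0004] turn -0.0
274.7204156220683 259.64975481266663
275.64358487229117 269.59384253659323
275.2958479819417 265.0402186020304
```

View pics/w2.png

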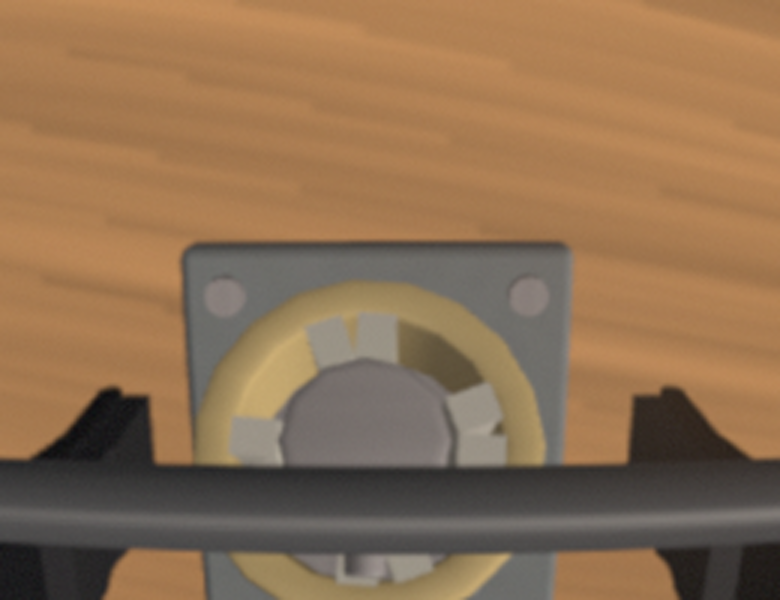

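Close wrist view (offset 150,110, scale 3): ring centre at about (370,445), hub lands turned about 8° CCW from the picture axes, and the pin pointing down near (367,560). The nearest slot is therefore about 35–40° away, which means turning the roll counter-clockwise (world +yaw). I start from a −13° yaw offset, grip, and ratchet.

```bash
python3 steer.py '-0.001 -0.003 0 7 0.087;-0.001 -0.003 0 13 0.087;-0.001 -0.003 0 13 0.087;-0.001 -0.003 0 13 0.05;-0.001 -0.003 0 13 0.05;-0.001 -0.003 0 13 0.05;-0.001 -0.003 0 13 0.05;-0.001 -0.003 0 13 0.05' 15; python3 -c "
from h import *
delta((.512,.170,.104),-170)"
```

```text
time_s: 2.83
tool_pos: [0.5135, 0.1677, 0.1043]
tool_rot: [180.0, 0.0, 176.9]
force: [-0.1, 0.0, -0.1]
grip_width: 0.0614
grasp_force: 0.0
t 2.83 pos [0.5135 0.1677 0.1043] rot [1.7999e+02 1.0000e-02 1.7687e+02] -> shift [0.0016 0.0023 0.0003] turn -13.13
```

```bash
python3 steer.py '0.001 0.002 0 0 0.05;0.001 0.002 0 0 0.05;0.001 0.002 0 0 0.05;0.001 0.002 0 0 0.05' 15; python3 -c "
from h import *
delta((.512,.170,.104),-170)"
```

```text
time_s: 3.17
tool_pos: [0.5131, 0.1695, 0.1044]
tool_rot: [180.0, 0.1, 176.8]
force: [2.0, -0.8, 0.0]
grip_width: 0.0574
grasp_force: 14.6
t 3.17 pos [0.5131 0.1695 0.1044] rot [1.7999e+02 6.0000e-02 1.7682e+02] -> shift [0.0011 0.0005 0.0004] turn -13.18
```

```bash
python3 steer.py '0 0 0 -6 0.05;0 0 0 -12 0.05;0 0 0 -18 0.05;0 0 0 -24 0.05;0 0 0 -27 0.05;0 0 0 -27 0.05'; python3 - <<'E'
from h import *
delta((.512,.170,.104),-170);print(env.get_obs()["wrist_torque"])
c=env.read_camera("wrist");np.savez("/tmp/w3.npz",**c)
cv2.imwrite("pics/w3.png",cv2.resize(c["color"][190:310,205:345],None,fx=5,fy=5,interpolation=cv2.INTER_CUBIC))
E
```

```text
time_s: 3.67
tool_pos: [0.5141, 0.1698, 0.1055]
tool_rot: [-180.0, 0.2, -156.1]
force: [2.1, -0.5, 4.9]
grip_width: 0.0547
grasp_force: 14.9
t 3.67 pos [0.5141 0.1698 0.1055] rot [-179.99    0.19 -156.12] -> shift [0.0018 0.0011 0.0015] turn 13.88
[-0.29470712 -0.42873669 -0.18925915]
```

View pics/w3.png

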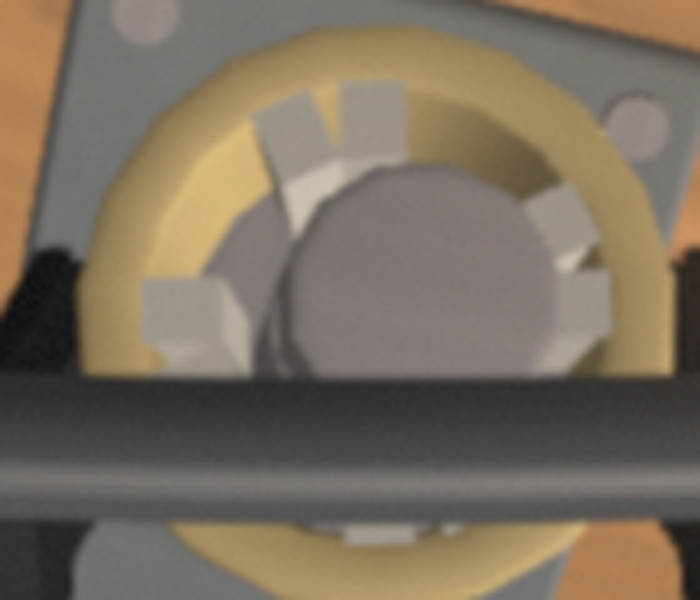

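Turned view: lands at about 12° CCW in the camera frame (camera itself turned 14°), so the roll followed by about 20°. I release, turn back, and regrip for a second stroke.

```bash
python3 steer.py '0 0 0 0 0.075;0 0 0 0 0.075;0 0 0 7 0.075;0 0 0 14 0.075;0 0 0 21 0.075;0 0 0 27 0.075;0 0 0 27 0.05;0 0 0 27 0.05'; python3 -c "
from h import *
delta((.512,.170,.104),-170)"
```

```text
time_s: 4.38
tool_pos: [0.5118, 0.1698, 0.1036]
tool_rot: [-180.0, -0.1, 177.0]
force: [-0.3, 0.2, 0.1]
grip_width: 0.0683
grasp_force: 0.0
t 4.38 pos [0.5118 0.1698 0.1036] rot [-1.7997e+02 -9.0000e-02  1.7701e+02] -> shift [-0.0002  0.0003 -0.0004] turn -12.99
```

```bash
python3 steer.py '0 0 0 0 0.05;0 0 0 0 0.05;0 0 0 0 0.05;0 0 0 0 0.05'; python3 -c "
from h import *
delta((.512,.170,.104),-170)"
```

```text
time_s: 4.72
tool_pos: [0.5121, 0.1688, 0.1039]
tool_rot: [-179.9, -0.1, 176.8]
force: [-2.3, -2.4, 0.2]
grip_width: 0.0578
grasp_force: 14.3
t 4.72 pos [0.5121 0.1688 0.1039] rot [-1.7994e+02 -8.0000e-02  1.7684e+02] -> shift [ 0.0001  0.0012 -0.0001] turn -13.16
```

```bash
python3 steer.py '0 0 0 -6 0.05;0 0 0 -12 0.05;0 0 0 -18 0.05;0 0 0 -19 0.05;0 0 0 -19 0.05'; python3 -c "
from h import *
delta((.512,.170,.104),-170)"
```

```text
time_s: 5.13
tool_pos: [0.5129, 0.1684, 0.1046]
tool_rot: [-179.9, -0.0, -164.3]
force: [-2.3, -6.0, 5.3]
grip_width: 0.0566
grasp_force: 14.7
t 5.13 pos [0.5129 0.1684 0.1046] rot [-1.7995e+02 -1.0000e-02 -1.6434e+02] -> shift [0.0004 0.0018 0.0006] turn 5.66
```

```bash
python3 steer.py '0.001 0 -0.002 0 0.05;0.002 0 -0.003 0 0.05;0.003 0 -0.005 0 0.05;0.004 0 -0.007 0 0.05;0.004 0 -0.007 0 0.05'; python3 -c "
from h import *
delta((.512,.170,.104),-170)"
```

```text
time_s: 5.55
tool_pos: [0.5092, 0.1689, 0.1117]
tool_rot: [180.0, 0.1, -164.2]
force: [3.0, -1.6, -0.5]
grip_width: 0.0563
grasp_force: 14.7
t 5.55 pos [0.5092 0.1689 0.1117] rot [ 1.7999e+02  9.0000e-02 -1.6418e+02] -> shift [-0.003   0.0003  0.0077] turn 5.82
```

```bash
python3 steer.py '0.001 0 -0.001 0 0.05;0.001 0 -0.002 0 0.05;0.002 0 -0.003 0 0.05;0.002 0 -0.003 0 0.05'; python3 -c "
from h import *
delta((.512,.170,.104),-170)"
```

```text
time_s: 5.88
tool_pos: [0.507, 0.1682, 0.1146]
tool_rot: [180.0, 0.0, -164.2]
force: [5.3, -1.3, -0.1]
grip_width: 0.0564
grasp_force: 14.7
t 5.88 pos [0.507  0.1682 0.1146] rot [ 1.7999e+02  5.0000e-02 -1.6417e+02] -> shift [-0.0053  0.0004  0.0106] turn 5.83
```

```bash
python3 steer.py '0.001 0 -0.002 0 0.05;0.002 0 -0.004 0 0.05;0.003 0 -0.006 0 0.05;0.003 0 -0.006 0 0.05'; python3 - <<'E'
from h import *
delta((.512,.170,.104),-170)
w,s=env.read_camera("wrist"),env.read_camera("scene")
a=cv2.resize(w["color"][190:310,205:345],(560,480),interpolation=cv2.INTER_CUBIC)
b=cv2.resize(s["color"][110:230,345:405],(240,480),interpolation=cv2.INTER_CUBIC)
cv2.imwrite("pics/w4.png",np.hstack([a,b]))
E
```

```text
time_s: 6.22
tool_pos: [0.5032, 0.1671, 0.1205]
tool_rot: [180.0, -0.1, -164.2]
force: [1.6, -0.9, 1.4]
grip_width: 0.0567
grasp_force: 14.7
t 6.22 pos [0.5032 0.1671 0.1205] rot [ 1.7998e+02 -7.0000e-02 -1.6417e+02] -> shift [-0.0092  0.0004  0.0165] turn 5.83
```

View pics/w4.png

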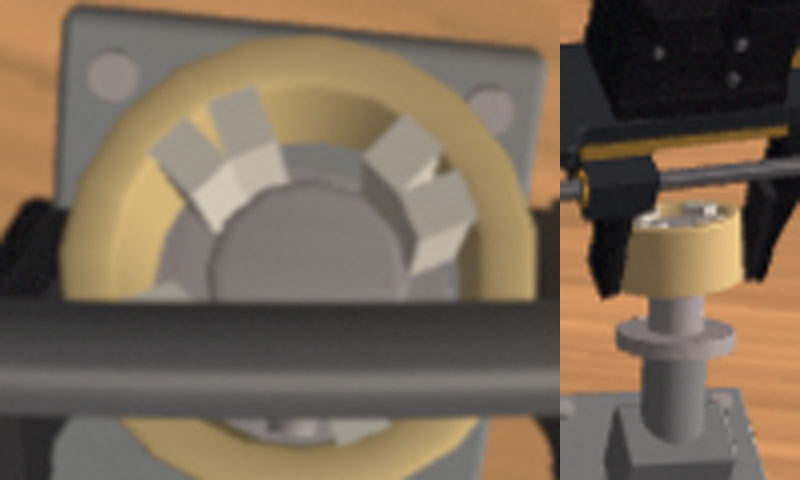

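Wrist view: the pin sits in the lower slot at about (300,430). Scene crop: the roll is well above the seat disc, so it has passed the pin. I keep sliding along the axis.

```bash
python3 steer.py '0.002 0 -0.003 0 0.05;0.004 0 -0.007 0 0.05;0.006 0.001 -0.01 0 0.05;0.008 0.001 -0.013 0 0.05;0.01 0.001 -0.016 0 0.05;0.01 0.001 -0.016 0 0.05'; python3 -c "
from h import *
delta((.512,.170,.104),-170)"
```

```text
time_s: 6.82
tool_pos: [0.4935, 0.1656, 0.1369]
tool_rot: [180.0, -0.0, -164.2]
force: [0.8, -1.1, 0.4]
grip_width: 0.0563
grasp_force: 14.8
t 6.82 pos [0.4935 0.1656 0.1369] rot [ 1.7996e+02 -1.0000e-02 -1.6416e+02] -> shift [-0.019  -0.0008  0.0329] turn 5.84
```

```bash
python3 steer.py '0.002 0 -0.003 0 0.05;0.004 0 -0.007 0 0.05;0.006 0.001 -0.01 0 0.05;0.008 0.001 -0.013 0 0.05;0.011 0.001 -0.018 0 0.05;0.015 0.002 -0.024 0 0.05;0.018 0.002 -0.03 0 0.05;0.018 0.002 -0.03 0 0.05'; python3 -c "
from h import *
delta((.512,.170,.104),-170)"
```

```text
time_s: 7.48
tool_pos: [0.4763, 0.1627, 0.1678]
tool_rot: [180.0, 0.1, -164.2]
force: [-0.1, 0.6, -1.9]
grip_width: 0.0564
grasp_force: 14.8
t 7.48 pos [0.4763 0.1627 0.1678] rot [ 1.7996e+02  1.2000e-01 -1.6416e+02] -> shift [-0.0362 -0.0027  0.0639] turn 5.84
```

```bash
python3 -c "
from h import *
delta((.5655,-.1867,.19),None);print(env.get_obs()['qpos'].round(1))"
```

```text
t 7.48 pos [0.4763 0.1627 0.1678] rot [ 1.7996e+02  1.2000e-01 -1.6416e+02] -> shift [ 0.0095 -0.3604 -0.0225] turn 0
[-36.7   3.1  15.4 109.6  -0.9  67.3  84.8]
```

```bash
python3 steer.py '0 -0.02 -0.022 0 0.05;0.005 -0.05 -0.022 0 0.05;0.01 -0.09 -0.022 0 0.05;0.01 -0.13 -0.022 0 0.05;0.01 -0.17 -0.022 0 0.05;0.01 -0.21 -0.022 0 0.05;0.01 -0.24 -0.022 0 0.05;0.01 -0.26 -0.022 0 0.05'; python3 -c "
from h import *
delta((.5655,-.1867,.19),None)"
```

```text
time_s: 8.15
tool_pos: [0.5377, -0.095, 0.1886]
tool_rot: [-179.9, 0.0, -164.4]
force: [0.5, -0.1, -1.5]
grip_width: 0.0566
grasp_force: 14.8
t 8.15 pos [ 0.5377 -0.095   0.1886] rot [-1.7989e+02  3.0000e-02 -1.6443e+02] -> shift [-0.0021 -0.0958 -0.0012] turn 0
```

```bash
python3 steer.py '0 -0.03 0 0 0.05;0 -0.06 0 0 0.05;0 -0.085 0 0 0.05;0 -0.1 0 0 0.05;0 -0.1 0 0 0.05;0 -0.1 0 0 0.05'; python3 - <<'E'
from h import *
delta((.5655,-.1867,.19),None);print(env.get_obs()["force"],env.get_obs()['grasp_force'])
c=env.read_camera("wrist");s=env.read_camera("scene")
cv2.imwrite("pics/w5.png",np.hstack([cv2.resize(c["color"],(400,300)),cv2.resize(s["color"][110:260,100:300],(400,300))]))
E
```

```text
time_s: 8.65
tool_pos: [0.5645, -0.1874, 0.1879]
tool_rot: [180.0, -0.0, -164.3]
force: [-0.7, 0.7, -0.5]
grip_width: 0.0565
grasp_force: 14.8
t 8.65 pos [ 0.5645 -0.1874  0.1879] rot [ 1.7999e+02 -4.0000e-02 -1.6429e+02] -> shift [-0.0012  0.0004 -0.0021] turn 0
[-0.689244    0.68917653 -0.48107267] 14.77739100184408
```

View pics/w5.png

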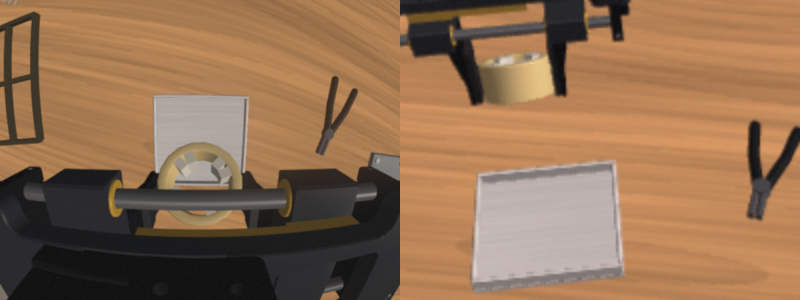

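Wrist view: the roll is held over the tray, whose far edge spans (155–248, 97). Scene crop: the roll hangs tilted above the tray centre, and the nippers are undisturbed. I lower it.

```bash
python3 steer.py '-0.001 0 0.03 0 0.05;-0.001 0 0.06 0 0.05;-0.001 0 0.09 0 0.05;-0.001 0 0.11 0 0.05;-0.001 0 0.125 0 0.05;-0.001 0 0.133 0 0.05;-0.001 0 0.133 0 0.05' 15; python3 steer.py '0 0 0.004 0 0.05;0 0 0.008 0 0.05;0 0 0.011 0 0.05;0 0 0.014 0 0.05;0 0 0.014 0 0.05' 8
```

```text
time_s: 9.33
tool_pos: [0.5645, -0.1844, 0.0533]
tool_rot: [179.9, -0.2, -164.1]
force: [-0.2, 0.1, -0.8]
grip_width: 0.056
grasp_force: 14.8
time_s: 9.75
tool_pos: [0.5656, -0.1863, 0.041]
tool_rot: [180.0, -0.0, -164.2]
force: [-0.4, 0.3, -0.6]
grip_width: 0.0569
grasp_force: 7.9
```

```bash
python3 steer.py '0 0 0.002 0 0.05;0 0 0.004 0 0.05;0 0 0.006 0 0.05;0 0 0.006 0 0.05' 8; python3 steer.py '0 0 0.002 0 0.05;0 0 0.004 0 0.05;0 0 0.006 0 0.05;0 0 0.006 0 0.05' 8
```

```text
time_s: 10.08
tool_pos: [0.5667, -0.1865, 0.0356]
tool_rot: [-180.0, 0.1, -164.2]
force: [1.4, 0.8, 1.2]
grip_width: 0.0568
grasp_force: 7.9
time_s: 10.42
tool_pos: [0.5678, -0.1862, 0.0302]
tool_rot: [-179.9, 0.2, -164.1]
force: [3.7, 0.9, 5.5]
grip_width: 0.0565
grasp_force: 8.0
```

```bash
python3 steer.py '0 0 0.002 0 0.05;0 0 0.004 0 0.05;0 0 0.005 0 0.05;0 0 0.005 0 0.05' 8; python3 - <<'E'
from h import *
w=env.read_camera("wrist");s=env.read_camera("scene")
cv2.imwrite("pics/w6.png",np.hstack([cv2.resize(w["color"][190:310,205:345],(420,360)),cv2.resize(s["color"][150:250,125:230],(378,360))]))
E
```

```text
time_s: 10.75
tool_pos: [0.565, -0.1864, 0.0236]
tool_rot: [180.0, -0.1, -164.2]
force: [2.2, 0.6, 2.2]
grip_width: 0.0563
grasp_force: 8.0
```

View pics/w6.png

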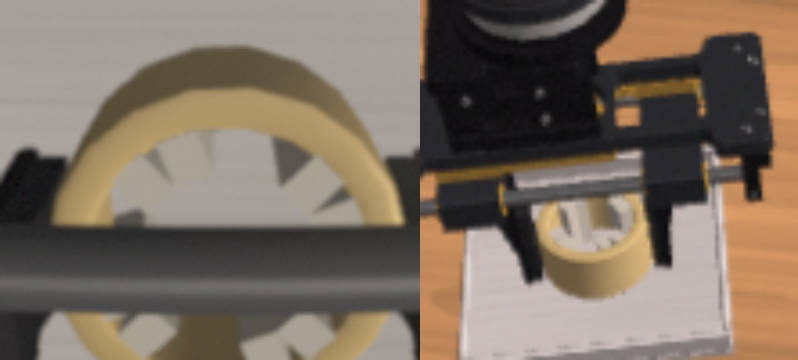

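Left: the roll now shows its outer wall, almost flat, with the tray floor visible through the bore. Right: the roll sits level in the tray between the fingers. I settle with a light grip, open, and retreat.

```bash
python3 steer.py '0 0 0.001 0 0.05;0 0 0.001 0 0.05;0 0 0.001 0 0.05' 4; python3 steer.py '0 0 0 0 0.07;0 0 0 0 0.07;0 0 0 0 0.07;0 0 0 0 0.07;0 0 -0.02 0 0.075;0 0 -0.05 0 0.08;0 0 -0.09 0 0.08;0 0 -0.13 0 0.08'; python3 steer.py '0.04 0 -0.02 0 0.08;0.07 0 -0.04 0 0.08;0.1 0 -0.04 0 0.08;0.1 0 -0.04 0 0.08'; python3 - <<'E'
from h import *
s=env.read_camera("scene");t=env.read_camera("top")
a,b=cv2.resize(s["color"][150:290,110:306],(420,300)),cv2.resize(t["color"][195:295,310:430],(360,300))
cv2.imwrite("pics/w7.png",np.hstack([a,b]))
for c,(x0,x1,y0,y1) in((s,(140,210,190,255)),(t,(330,410,205,285))):
    h=cv2.cvtColor(c["color"],cv2.COLOR_BGR2HSV)[y0:y1,x0:x1]
    m=((h[...,0]>14)&(h[...,0]<32)&(h[...,1]>60)).astype(np.uint8)
    if m.sum()<20: continue
    k=max(cv2.findContours(m,0,2)[0],key=cv2.contourArea);x,y,w,hh=cv2.boundingRect(k);u,v=x+x0+w/2,y+y0+hh/2
    print(w,hh,onz(c,u,v,.019))
E
```

```text
time_s: 11.1
tool_pos: [0.565, -0.1865, 0.0227]
tool_rot: [180.0, -0.1, -164.2]
force: [0.3, 1.0, 1.7]
grip_width: 0.0568
grasp_force: 4.0
time_s: 11.77
tool_pos: [0.5645, -0.1863, 0.1536]
tool_rot: [179.9, -0.2, -164.2]
force: [1.0, 0.3, 0.2]
grip_width: 0.0793
grasp_force: 0.0
time_s: 12.1
tool_pos: [0.4646, -0.2171, 0.1944]
tool_rot: [179.9, 0.0, -164.5]
force: [0.6, -0.4, 0.7]
grip_width: 0.0799
grasp_force: 0.0
33 32 [ 0.56613486 -0.18280062  0.019     ]
32 31 [ 0.56318109 -0.18816784  0.019     ]
```

View pics/w7.png

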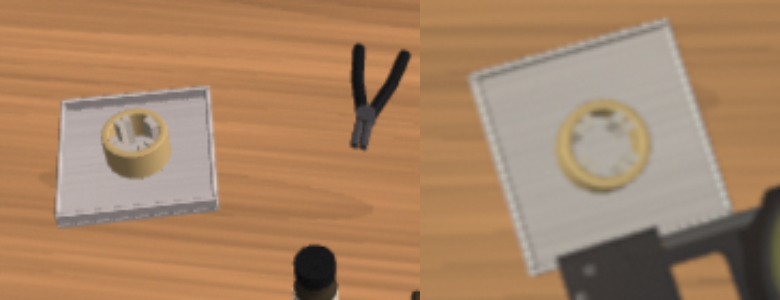

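The roll lies flat and central in the tray, at about (0.565,−0.186) in world coordinates, within a few mm of the tray's middle. The gripper is clear, and the jar and nippers look untouched.

```bash
python3 -c "
from cell import env
print(env.sign_off())"
```

```text
the job is handed in; nothing more can be done
None
```

The roll came off the spindle with the pin through one of its slots, now lies flat near the middle of the tray, and the job is handed in; the judge gave no verdict.

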